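Take the felt wheel off the bench polisher: left-hand cap, clockwise to loosen

ROBOT

A 6-joint arm with a two-finger parallel gripper is mounted at the origin on a cart in front of the work surface, level with it; the furniture and walls round the work are solid. World frame = base frame: x ahead of the robot, y to its left, z up, the work surface at z = 0. Lengths are in m, angles in degrees, forces in N, time in s.
With the tool pointing down it reaches from about 0.4 to 0.825 m from the base axis. Payload 7 kg.
Tool frame: the origin (TCP) lies midway between the tips of the shut fingers; the grasp point (between the pads) lies 19 mm behind it; z points along the fingers, y is the line along which they close (so a half turn about z gives the same grasp; the last joint's range is limited). The gripper opens to 88 mm and grips with 3 to 60 N. Pads are 19 mm wide; open, the fingers measure 130 mm over their backs; the gripper's body (78 mm by 193 mm) begins 47 mm behind the grasp point.
Start: joints at [-51.446, 20.546, 0.682, 0, -70.136, -16.507], TCP at [0.253, -0.626, 0.227] pointing down, gripper open.
Joint ranges: [-176.03, 176.03], [-82.01, 121.73], [-58.28, 71.71], [-173.87, 95.51], [-174.79, -0.11], [-173.66, 173.66]. Speed limits (degrees/s): [136.94, 136.94, 172.46, 180, 180, 180].

INTERFACE

Orientations are given as [roll, pitch, yaw] about the fixed x, y, z axes, in that order (R = Rz(yaw) Ry(pitch) Rx(roll)).
In Python, from plant import ctrl gives the robot as it stands. The module is installed in compiled form; this text tells all that it offers.
- The arm moves only by the tool send_rows, never from a script. Its argument "plan" is a list that holds one entry, the list of rows, each a list of 6 numbers: the shift along the tool's x, y, z in normalised numbers (1 is 60 cm), then the turn, a rotation vector about the tool's x, y, z in fractions of the full range, 1 being 180 degrees. A call has 1 to 8 rows; each row is the pose to reach, as a shift and turn from the pose commanded when the call began, along the tool's axes at that moment; what a row does not reach only later rows make up. A row lasts 1/12 s, in which the tool goes at most 41.7 mm and 7.16 degrees, less where a joint would pass 70% of its speed; a pose out of reach is approached as far as the arm can. A call with a gripper value outside its range is refused whole. "fingers" is the opening, from 0 (shut) to 1 (fully open), set as the call begins (left out, the last holds). The fingers move at their own pace and stop on an object; the grip force is fixed at half the most. Time passes only in rows, so rows that repeat a pose let the fingers close. It gives the time, the measured TCP pose, the force, the opening and the grip force at its end, in the units of the state.
- ctrl.get_obs(): the state, without advancing time (a new reading comes with each control period).
- ctrl.snapshot(name): name is "side" or "top"; returns a dict with "img" (420x560x3 uint8, red, green, blue), "K" (3x3 intrinsics, pixels), "pose" (4x4, takes a point from camera to world coordinates). Camera axes: x right, y down, z forward; pixel columns grow to the right and rows downward; lengths in m; the calibration is good to about 2 mm. A picture is of the moment at which its call begins. There is no depth.
- ctrl.close_job(): hands the job in; it is judged then, once.
The state is a dict: "clock": time; "joint_pos": joint angles; "qvel": joint speeds; "tau": joint torques, N m; "tool_pos": TCP position; "orientation": TCP orientation; "force": force on the tool from outside, world axes, zero at the start; "moment": the same for the moment, N m; "opening": finger opening in m; "gripper_force": force on a finger pad.
Only numpy, scipy, OpenCV 4.12 (cv2) and the standard library are available. Lean on these libraries where they do the work, as an engineer would, in place of code of your own. Each camera call takes 0.05 s, during which the arm holds its last target. There are 200 camera calls.

TASK

The felt wheel on the little bench polisher has to come off. Its cap has a left-hand thread, so unscrew it clockwise (seen from above), feeling that it eases rather than binds, and stop as soon as you feel the shoulder at the end of the thread: never force the thread, neither by turning on against a stop nor by pulling while it still holds. Lift the cap off and put it in the wooden tray, then lift the wheel off the spindle and lay it flat, wholly on the cork mat; set both down rather than dropping them, and leave everything else where it is.

Things in the scene. Friction and masses are not known exactly. Their poses are not given: they have to be found in the camera images.
- cap: Black ribbed screw cap, 48 mm across, 27 mm tall, about 40 g, with an orange finger bar on top: 44 mm long (along the cap's x axis), 11 mm thick (along y), its top 47 mm above the origin. Origin: centre of the cap's underside, z up along its axis. It loosens clockwise seen from above, rising 16 mm a turn; anticlockwise it tightens and jams hard. 1 to 2 mm of play along the axis.
- cap_bar (a point): Centre of the cap's orange bar, on the axis, 37 mm above the cap's origin. A cushion loads the thread: turning the cap takes some 0.05 to 0.2 N m at first, easing to almost nothing as it rises. The turn needed differs every time, 60 to 125 degrees to the end of the thread, and cannot be seen: how far the cap was screwed down is hidden inside it.
- felt_wheel: Cream felt polishing wheel, a ring 64 mm across, 24 mm thick, with a 27 mm bore, on the spindle under the cap. Origin: centre of its underside, z up. Loose once the cap is off; lift it straight up at least 45 mm to clear the spindle's nose. About 60 g.
- spindle: Upright steel spindle of the polisher, held still by its gear; origin on its axis at table height, z up, yaw arbitrary. Its nose carries a left-hand thread, 25 mm outside diameter. A flange with a rubber cushion, 52 mm across, carries the wheel, whose underside stands 62 to 67 mm above the table.
- nose (a point): Top of the spindle's nose, 104 mm above the table. At the end of the thread the cap's lugs enter open slots 25 degrees wide, then a hard shoulder: torque rises steeply within 2 degrees. In the slot, up to 15 degrees back from the shoulder, the cap lifts straight off. Over 40 N in all between cap and spindle (0.4 N m on a stop, or 25 N of pull while threaded) spoils it.
- polisher: Small grey bench polisher with a black top plate that cannot move, 130 mm (x) by 150 mm (y), 47 mm high, with a round aluminium pan 112 mm across and up to 56 mm high round the spindle; switch and speed dial on its front. Origin: centre of its footprint on the table.
- tray: Wooden parts tray fixed to the table, 120 x 120 mm outside, 18 mm high, walls and floor 6 mm thick. Origin: centre of its underside.
- cork_mat: Square cork mat lying fixed on the table, 140 x 140 mm, 8 mm thick. Origin: centre of its underside.
- pliers_yellow: Bystander: jewellery pliers with yellow grips, 129 x 60 x 15 mm; origin at the centre of its underside.
- cutters_green: Bystander: jewellery cutters with green grips, 124 x 64 x 15 mm; origin at the centre of its underside.
- bead_vial: Bystander: small lying tube of clear beads, 16 x 60 x 16 mm; origin at the centre of its underside.
- rinse_jar: Bystander: round jar with a dark mauve body, 67 mm across, 77 mm tall; origin at the centre of its underside.
- pick_jar: Bystander: lying jar of picks with a wooden cap, 33 x 80 x 33 mm; origin at the centre of its underside.
- file_green: Bystander: lying file with a green handle, 15 x 142 x 16 mm; origin at the centre of its underside.
- slide_clasp: Bystander: small metal slide clasp, 22 x 36 x 8 mm; origin at the centre of its underside.
Not all that is in view belongs to the job. Leave any green or purple look-alike of the cap alone.

How it is judged:
By the outcome, as a careful person would: the job done as asked, in the order asked, and still so for the second after the job is handed in, with the robot touching nothing.
It also fails if it takes over 72 s, if anything falls off the work surface, if the arm or the gripper's body presses on something with over 40 N, if the wrist force passes 120 N, or if a joint passes its speed limit or range.

## Working session

There is one attempt and no reset: what is moved stays moved. The work goes in short steps, Python scripts to look and compute and a tool call to move; the robot and the scene stay as the last step left them, time stands still between calls to the robot, and variables do not carry over. Pictures are saved under pics/ and viewed, at most 10 in all, crops included, and the job is handed in when it is done.

Besides the shell and the picture viewer there is one more tool, called after "Emit:" as name(argument=value, ...) on one line, values as JSON. send_rows: Moves the arm, as the interface text tells. Its arguments: {"type":"object","properties":{"plan":{"type":"array","items":{"type":"array","items":{"type":"array","items":{"type":"number"}}}},"fingers":{"type":"number"}},"required":["plan"]}

```bash
mkdir -p pics; python3 - <<'E'
from plant import ctrl
import cv2,numpy as np
np.set_printoptions(precision=4,suppress=True)
print(ctrl.get_obs())
for n in("side","top"):
    s=ctrl.snapshot(n); cv2.imwrite(f"pics/{n}0.png",s["img"][:,:,::-1]); np.savez(f"{n}0.npz",**s); print(n,s["K"],s["pose"])
E
```

```text
{'clock': 0.0, 'joint_pos': array([-51.4455,  20.5919,   0.6318,  -0.0211, -70.1358, -16.5072]), 'qvel': array([ 0.0221,  0.058 ,  0.0018,  0.0106,  0.1   , -0.0929]), 'tau': array([  0.0002, -58.2705,  29.3055,   6.9969,   0.0068,  -0.0002]), 'tool_pos': array([ 0.2532, -0.6252,  0.2256]), 'orientation': array([ 179.9025,   -0.0082, -157.9599]), 'force': array([ 0.2274, -0.4227, -0.1572]), 'moment': array([0.0254, 0.0037, 0.0743]), 'gripper_force': 0.0, 'opening': 0.08823243757544902}
side [[475.2487   0.     282.2032]
 [  0.     475.2487 212.5743]
 [  0.       0.       1.    ]] [[-0.9876 -0.08    0.1354  0.3833]
 [-0.1569  0.4441 -0.8821  0.913 ]
 [ 0.0104 -0.8924 -0.4511  0.515 ]
 [ 0.      0.      0.      1.    ]]
top [[414.2818   0.     276.9818]
 [  0.     414.2818 206.8928]
 [  0.       0.       1.    ]] [[-0.0028 -0.9842  0.177   0.3501]
 [-0.9998 -0.0004 -0.0185  0.0839]
 [ 0.0183 -0.177  -0.984   1.0542]
 [ 0.      0.      0.      1.    ]]
```

View pics/side0.png

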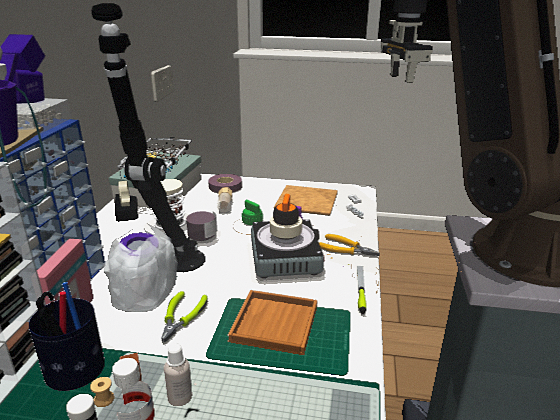

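View pics/top0.png

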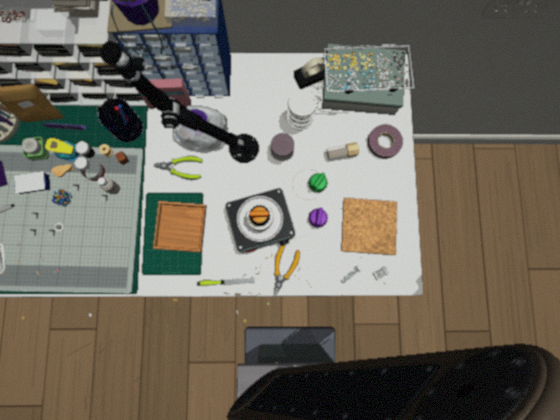

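Candidates: black cap with an orange bar on the polisher, top (259,215) / side (285,203); green look-alike top (318,182); purple look-alike top (318,217). I choose the first. The tray is at top (180,226) and the mat at top (369,226). Next is a crop with masks and rays.

```bash
cat >h.py <<'E'
import cv2,numpy as np
np.set_printoptions(precision=4,suppress=True)
def load(n): return dict(np.load(n))
def ray(s,uv):
    d=s["pose"][:3,:3]@np.linalg.inv(s["K"])@np.array([uv[0],uv[1],1.]); return s["pose"][:3,3],d
def plane(s,uv,z):
    o,d=ray(s,uv); return o+d*(z-o[2])/d[2]
def tri(a,ua,b,ub):
    o1,d1=ray(a,ua);o2,d2=ray(b,ub)
    t=np.linalg.lstsq(np.c_[d1,-d2],o2-o1,rcond=None)[0]
    p,q=o1+d1*t[0],o2+d2*t[1]; return (p+q)/2,np.linalg.norm(p-q)
def proj(s,p):
    R=s["pose"];c=s["K"]@(R[:3,:3].T@(np.asarray(p)-R[:3,3])); return c[:2]/c[2]
def blob(s,lo,hi,box):
    x0,y0,x1,y1=box
    h=cv2.cvtColor(s["img"],cv2.COLOR_RGB2HSV)
    m=cv2.inRange(h,np.array(lo),np.array(hi)); k=np.zeros_like(m);k[y0:y1,x0:x1]=m[y0:y1,x0:x1]
    c=max(cv2.findContours(k,cv2.RETR_EXTERNAL,cv2.CHAIN_APPROX_NONE)[0],key=cv2.contourArea)
    return c,k
E
python3 - <<'E'
from h import *
t=load("top0.npz");s=load("side0.npz")
for n,im,b,z in(("t",t,(240,195,280,235),.12),("s",s,(268,188,305,225),.12)):
    c,k=blob(im,(5,150,110),(18,255,255),b); r=cv2.minAreaRect(c); print(n,r,cv2.contourArea(c),cv2.boundingRect(c))
    if n=="t": ct=r[0]
    else: cs=r[0]
    if n=="t":
        bp=cv2.boxPoints(r); print([plane(t,p,.125) for p in bp])
print("cap tri",tri(t,ct,s,cs))
for n,b,z in(("mat",(335,190,405,262),.008),("tray",(148,195,215,262),.018)):
    c,k=blob(t,(5,60,60),(25,255,255),b); r=cv2.minAreaRect(c); print(n,r,plane(t,r[0],z)); w=[plane(t,p,z)[:2] for p in cv2.boxPoints(r)];print(w, np.linalg.norm(w[0]-w[1]),np.linalg.norm(w[2]-w[1]))
# cream wheel
c,k=blob(s,(15,15,120),(35,120,255),(260,210,312,245)); print("wheel side",cv2.boundingRect(c))
A=cv2.resize(t["img"][180:260,215:340],None,fx=4.6,fy=4.6,interpolation=cv2.INTER_CUBIC)[:,:400]
B=cv2.resize(s["img"][185:260,240:325],None,fx=4.6,fy=4.6,interpolation=cv2.INTER_CUBIC)
H=max(len(A),len(B)); p=lambda i:np.pad(i,((0,H-len(i)),(0,0),(0,0)))
cv2.imwrite("pics/c1.png",np.hstack([p(A),p(B)])[:,:800,::-1])
E
```

```text
t ((259.0, 214.00001525878906), (15.55634880065918, 15.55634880065918), 45.0) 168.0 (250, 207, 19, 16)
[array([0.5007, 0.1323, 0.125 ]), array([0.5262, 0.1075, 0.125 ]), array([0.5007, 0.0824, 0.125 ]), array([0.4756, 0.1072, 0.125 ])]
s ((284.2000427246094, 203.9000244140625), (17.8885440826416, 17.441329956054688), 63.43495178222656) 151.5 (275, 193, 21, 19)
cap tri (array([0.5023, 0.1075, 0.1218]), np.float64(0.0020297004260809376))
mat ((369.0773010253906, 225.95387268066406), (54.48194122314453, 54.23225402832031), 2.862405300140381) [ 0.4888 -0.171   0.008 ]
[array([ 0.4234, -0.0958]), array([ 0.5629, -0.107 ]), array([ 0.5558, -0.248 ]), array([ 0.4163, -0.2335])] 0.13995248088532442 0.14120622989040754
tray ((179.03465270996094, 226.15347290039062), (48.856327056884766, 48.8563232421875), 5.7105937004089355) [0.4872 0.3105 0.018 ]
[array([0.4325, 0.3745]), array([0.5555, 0.3684]), array([0.5431, 0.2451]), array([0.4202, 0.2538])] 0.12322452195593614 0.12390501192565002
wheel side (269, 216, 33, 22)
```

View pics/c1.png

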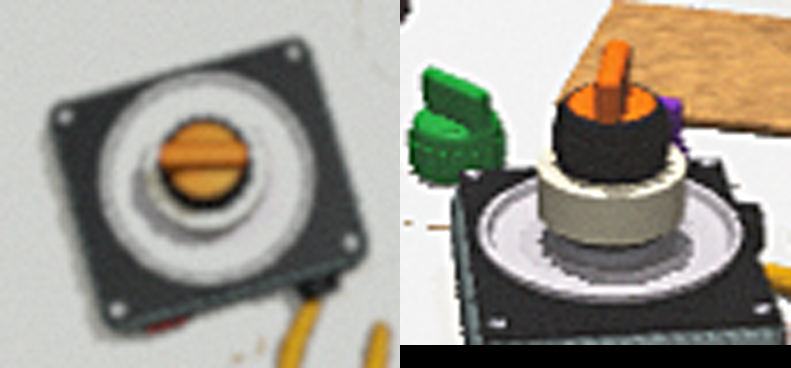

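The crop confirms the choice: black ribbed body, orange top with the bar running roughly along world y, centred at about top (259.6,215) / side (286.5,207). The green and purple caps stand apart on the table. I now refine the axis and heights from disc, body and wheel outlines.

```bash
python3 - <<'E'
from h import *
t=load("top0.npz");s=load("side0.npz")
c,k=blob(s,(15,10,110),(40,130,255),(262,212,308,242)); print("wheel side bbox",cv2.boundingRect(c))
ys,xs=np.nonzero(k[224:232]); print("wheel cols rows224-231",[ (xs[ys==i].min(),xs[ys==i].max()) for i in range(8)])
cb,kb=blob(s,(0,0,0),(180,255,75),(268,200,305,226)); print("cap body side",cv2.boundingRect(cb))
c,k=blob(t,(3,110,70),(25,255,255),(240,195,280,235)); print("disc top",cv2.boundingRect(c),cv2.fitEllipse(c))
et=cv2.fitEllipse(c)[0]; print("disc plane z.115",plane(t,et,.115), plane(t,(259.6,215.2),.115))
print("tri",tri(t,(259.6,215.2),s,(286.5,206.7)))
# pan: bright disc on dark plate
g=cv2.cvtColor(t["img"],cv2.COLOR_RGB2GRAY)
m=np.zeros_like(g);m[185:250,225:298]=(g[185:250,225:298]>120)*255
n,l,st,ce=cv2.connectedComponentsWithStats(m,connectivity=4); print([(st[i],ce[i]) for i in range(1,n) if st[i][4]>200])
for p in([.502,.105],[.498,.106],[.502,.108]):
  for z in(.089,.115): print(p,z,proj(t,p+[z]),proj(s,p+[z]))
  print("wheel front low/ L R", [proj(s,[p[0],p[1]+.032,z]) for z in(.062,.067)],proj(s,[p[0]-.032,p[1],.077]),proj(s,[p[0]+.032,p[1],.077]))
E
```

```text
wheel side bbox (269, 216, 33, 22)
wheel cols rows224-231 [(np.int64(271), np.int64(301)), (np.int64(273), np.int64(299)), (np.int64(272), np.int64(298)), (np.int64(271), np.int64(301)), (np.int64(272), np.int64(301)), (np.int64(272), np.int64(299)), (np.int64(272), np.int64(299)), (np.int64(272), np.int64(298))]
cap body side (273, 207, 28, 18)
disc top (250, 206, 19, 17) ((258.9947204589844, 214.18861389160156), (15.891728401184082, 17.551733016967773), 92.38487243652344)
disc plane z.115 [0.5019 0.1076 0.115 ] [0.4996 0.1062 0.115 ]
tri (array([0.4992, 0.1062, 0.1157]), np.float64(0.00047315388243526253))
[(array([ 225,  185,   73,   65, 1600], dtype=int32), array([262.8913, 210.2494])), (array([ 237,  196,   46,   46, 1425], dtype=int32), array([259.6674, 218.3109]))]
[0.502, 0.105] 0.089 [260.3787 215.9184] [284.8528 218.6851]
[0.502, 0.105] 0.115 [260.1388 214.156 ] [285.0284 206.6374]
wheel front low/ L R [array([282.1153, 238.9096]), array([282.1425, 236.6264])] [301.0725 225.5159] [268.6258 222.7822]
[0.498, 0.106] 0.089 [259.9466 217.5967] [286.8173 219.0894]
[0.498, 0.106] 0.115 [259.6948 215.8782] [287.0185 207.028 ]
wheel front low/ L R [array([284.1103, 239.353 ]), array([284.1425, 237.0673])] [303.0597 225.9303] [270.5448 223.1885]
[0.502, 0.108] 0.089 [259.1049 215.9183] [284.6168 219.3921]
[0.502, 0.108] 0.115 [258.8307 214.1559] [284.7899 207.3184]
wheel front low/ L R [array([281.8671, 239.6886]), array([281.8937, 237.4006])] [300.8835 226.2418] [268.3461 223.4935]
```

Careful with the scale: shifts go in shares of 60 cm and turns go in shares of 180 degrees. That gives: 34.8 cm / 60 = 0.58, 32.5 cm / 60 = 0.5417, -56 degrees / 180 = -0.3111.

Emit:
send_rows(plan=[[[-0.1,0.1167,0,0,0,-0.0389],[-0.1667,0.1933,0,0,0,-0.0778],[-0.2333,0.27,0,0,0,-0.1167],[-0.3,0.3483,0,0,0,-0.1556],[-0.3667,0.425,0,0,0,-0.1944],[-0.4333,0.5033,0,0,0,-0.2333],[-0.4667,0.5417,0,0,0,-0.2722],[-0.5,0.58,0,0,0,-0.3111]]], fingers=1)

```text
clock: 0.77
tool_pos: [0.3602, -0.308, 0.2264]
orientation: [180.0, 0.0, -101.6]
force: [1.2, 0.3, -0.3]
opening: 0.0878
gripper_force: 0.0
```

```bash
cat >>h.py <<'E'
from scipy.spatial.transform import Rotation as Ro
def go(p,yaw,o):
    R=Ro.from_euler("xyz",o["orientation"],degrees=True)
    T=Ro.from_euler("xyz",[180,0,yaw],degrees=True)
    print("at",o["clock"],o["tool_pos"],o["orientation"],"j",o["joint_pos"][[0,5]],"F",o["force"],"M",o["moment"],"open",o["opening"],o["gripper_force"])
    print("shift cm",R.inv().apply(np.array(p)-o["tool_pos"])*100,"rot",(R.inv()*T).as_rotvec(degrees=True))
E
python3 -c "
from h import *;from plant import ctrl
go([.5005,.1065,.17],-58,ctrl.get_obs())"
```

```text
at 0.7667 [ 0.3602 -0.308   0.2264] [ 179.9952    0.0103 -101.6277] j [-16.6674   5.0443] F [ 1.1699  0.2503 -0.2888] M [ 0.0335 -0.1232  0.0118] open 0.0877940766997882 0.0
shift cm [-43.4245  -5.3904   5.6468] rot [  0.0006   0.0116 -43.6277]
```

Scaled: -32 cm / 60 = -0.5333, -28 cm / 60 = -0.4667, -43.6 degrees / 180 = -0.2422.

Emit:
send_rows(plan=[[[-0.0667,-0.0083,0,0,0,-0.0333],[-0.1333,-0.0167,0,0,0,-0.0667],[-0.2,-0.025,0,0,0,-0.1],[-0.2667,-0.0333,0,0,0,-0.1333],[-0.3333,-0.0417,0,0,0,-0.1667],[-0.4,-0.05,0,0,0,-0.2],[-0.4667,-0.0583,0,0,0,-0.2333],[-0.5333,-0.0667,0,0,0,-0.2422]]])

```text
clock: 1.43
tool_pos: [0.4656, -0.003, 0.2267]
orientation: [-180.0, 0.0, -58.0]
force: [1.9, -1.2, 0.2]
opening: 0.0876
gripper_force: 0.0
```

```bash
python3 -c "
from h import *;from plant import ctrl
go([.5005,.1065,.17],-58,ctrl.get_obs())"
```

```text
at 1.4333 [ 0.4656 -0.003   0.2267] [-179.9731    0.0013  -57.971 ] j [23.9488  8.0826] F [ 1.8552 -1.2407  0.2051] M [-0.0704 -0.0296  0.    ] open 0.0875716179702684 0.0
shift cm [-7.4352 -8.762   5.675 ] rot [-0.0269  0.0013  0.029 ]
```

Scaled: -8.8 cm / 60 = -0.1467, -8.3 cm / 60 = -0.1383.

Emit:
send_rows(plan=[[[-0.0417,-0.0483,0,0,0,0],[-0.0833,-0.0967,0,0,0,0],[-0.1167,-0.1383,0.0167,0,0,0],[-0.1233,-0.1467,0.05,0,0,0],[-0.1233,-0.1467,0.0833,0,0,0],[-0.1233,-0.1467,0.095,0,0,0],[-0.1233,-0.1467,0.095,0,0,0],[-0.1233,-0.1467,0.095,0,0,0]]])

```text
clock: 2.1
tool_pos: [0.5018, 0.1036, 0.1698]
orientation: [180.0, -0.0, -58.4]
force: [0.3, 0.3, -0.1]
opening: 0.0877
gripper_force: 0.0
```

```bash
python3 - <<'E'
from h import *;from plant import ctrl
go([.5005,.1065,.094],-58,ctrl.get_obs())
im=[]
for n,b in(("side",(230,140,340,240)),("top",(200,160,320,270))):
    s=ctrl.snapshot(n);x0,y0,x1,y1=b;np.savez(n+"1.npz",**s)
    im.append(cv2.resize(s["img"][y0:y1,x0:x1],(400,400),interpolation=cv2.INTER_CUBIC))
    print(proj(s,ctrl.get_obs()["tool_pos"]))
cv2.imwrite("pics/c2.png",np.hstack(im)[:,:,::-1])
E
```

```text
at 2.1 [0.5018 0.1036 0.1698] [179.9595  -0.022  -58.3621] j [33.6685 -2.0436] F [ 0.3177  0.2897 -0.1313] M [-0.0093  0.1239  0.011 ] open 0.08773620771263992 0.0
shift cm [-0.3147 -0.0499  7.5827] rot [ 0.0406 -0.0218 -0.3621]
[285.4119 179.5682]
[260.1038 209.8414]
```

View pics/c2.png

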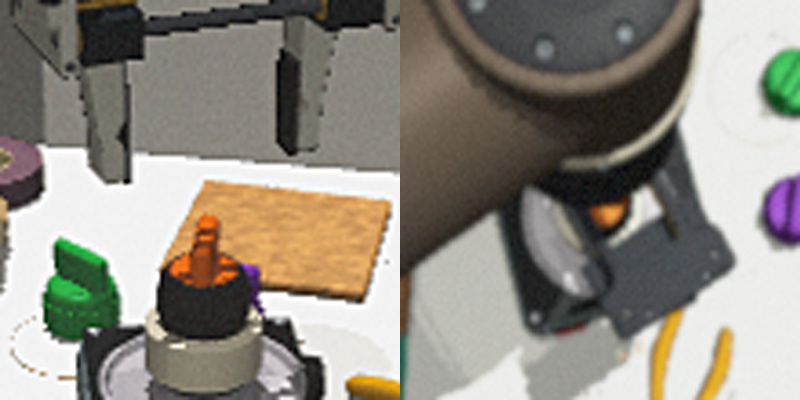

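Side view: the fingers straddle the cap axis at tips (115,180) and (300,150) of the crop. The cap stands at crop (205,290), clear below. Descending around the cap body.

Scaled: 7.5 cm / 60 = 0.125, 6.8 cm / 60 = 0.1133.

Emit:
send_rows(plan=[[[-0.005,0,0.025,0,0,0],[-0.005,0,0.0583,0,0,0],[-0.005,0,0.0917,0,0,0],[-0.005,0,0.1133,0,0,0],[-0.005,0,0.125,0,0,0],[-0.005,0,0.125,0,0,0],[-0.005,0,0.125,0,0,0],[-0.005,0,0.125,0,0,0]]])

```text
clock: 2.87
tool_pos: [0.5011, 0.1069, 0.0959]
orientation: [-179.9, -0.0, -58.3]
force: [-0.0, -0.7, -0.5]
opening: 0.0874
gripper_force: 0.0
```

Emit:
send_rows(plan=[[[0,0,0,0,0,0],[0,0,0,0,0,0],[0,0,0,0,0,0],[0,0,0,0,0,0],[0,0,0,0,0,0],[0,0,0,0,0,0]]], fingers=0)

```text
clock: 3.37
tool_pos: [0.5002, 0.1066, 0.0946]
orientation: [-180.0, 0.0, -58.3]
force: [-0.3, -0.7, 0.4]
opening: 0.0532
gripper_force: 0.0
```

```bash
python3 -c "
from h import *;from plant import ctrl
go([.5005,.1065,.095],-58,ctrl.get_obs())"
```

```text
at 3.3667 [0.5002 0.1066 0.0946] [-179.9931    0.0008  -58.3498] j [34.0593 -2.4087] F [-0.3343 -0.7163  0.4194] M [0.0322 0.1924 0.0333] open 0.053209619101598285 0.0
shift cm [ 0.0271 -0.017  -0.0363] rot [-0.0069  0.0007 -0.3498]
```

Emit:
send_rows(plan=[[[0,0,0,0,0,0],[0,0,0,0,0,0],[0,0,0,0,0,0],[0,0,0,0,0,0]]], fingers=0)

```text
clock: 3.7
tool_pos: [0.5002, 0.1066, 0.0946]
orientation: [-180.0, 0.0, -58.4]
force: [-0.9, 0.5, -0.6]
opening: 0.0459
gripper_force: 30.0
```

```bash
python3 -c "
from h import *;from plant import ctrl
go([.5005,.1065,.095],-58,ctrl.get_obs())"
```

```text
at 3.7 [0.5002 0.1066 0.0946] [-179.9998    0.0016  -58.359 ] j [34.055  -2.4125] F [-0.9089  0.5298 -0.6   ] M [ 0.063   0.1241 -0.0576] open 0.045941987437073034 29.97452947045531
shift cm [ 0.0241 -0.0194 -0.0449] rot [-0.0002  0.0016 -0.359 ]
```

Scaled: -0.04 cm / 60 = -0.0007, -0.03 cm / 60 = -0.0005, 10 degrees / 180 = 0.0556.

Emit:
send_rows(plan=[[[0,0,-0.0002,0,0,0.0111],[0,0,-0.0003,0,0,0.0222],[0,0,-0.0005,0,0,0.0333],[0,0,-0.0007,0,0,0.0444],[0,0,-0.0007,0,0,0.0556],[0,0,-0.0007,0,0,0.0556],[0,0,-0.0007,0,0,0.0556]]])

```text
clock: 4.28
tool_pos: [0.5001, 0.1067, 0.0949]
orientation: [180.0, 0.0, -68.3]
force: [-0.7, 1.2, 0.8]
opening: 0.0462
gripper_force: 30.0
```

```bash
cat >st.py <<'E'
from h import *;from plant import ctrl
o=ctrl.get_obs();print(o["clock"],o["tool_pos"],o["orientation"][2],"j6",o["joint_pos"][5],"F",o["force"],"M",o["moment"],"tau6",o["tau"][5],o["opening"],o["gripper_force"])
E
python3 st.py
```

```text
4.2833 [0.5001 0.1067 0.0949] -68.29636131105907 j6 -12.350249056568963 F [-0.669   1.1571  0.7771] M [ 0.478   0.5757 -0.0872] tau6 -0.14411183539777994 0.04622158878497967 29.986721686400415
```

Scaled: -0.09 cm / 60 = -0.0015, -0.05 cm / 60 = -0.0008, 20 degrees / 180 = 0.1111.

Emit:
send_rows(plan=[[[0,0,-0.0003,0,0,0.0222],[0,0,-0.0007,0,0,0.0444],[0,0,-0.0008,0,0,0.0667],[0,0,-0.0012,0,0,0.0889],[0,0,-0.0015,0,0,0.1111],[0,0,-0.0015,0,0,0.1111],[0,0,-0.0015,0,0,0.1111]]])

```text
clock: 4.87
tool_pos: [0.5004, 0.1069, 0.0958]
orientation: [-180.0, 0.0, -88.2]
force: [-0.2, 2.4, -2.2]
opening: 0.046
gripper_force: 29.9
```

```bash
python3 st.py; python3 - <<'E'
from h import *;from plant import ctrl
s=ctrl.snapshot("side")
im=[cv2.resize(s["img"][175:245,250:320],(400,400),interpolation=cv2.INTER_CUBIC)]
cv2.imwrite("pics/c3.png",np.hstack(im)[:,:,::-1])
E
```

```text
4.8667 [0.5004 0.1069 0.0958] -88.19215085880285 j6 -32.2484542146755 F [-0.1844  2.3604 -2.1994] M [ 0.9897 -0.0807 -0.0939] tau6 -0.29835518449544907 0.046023432629904416 29.935867044405313
```

View pics/c3.png

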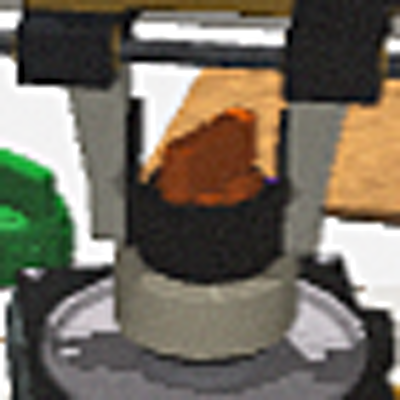

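The bar has turned with the gripper, about 30° clockwise, and the cap stays upright at crop (205,230). Averaging the readings to judge the torque.

```bash
cat >av.py <<'E'
from h import *;from plant import ctrl
L=[]
for i in range(5):
    o=ctrl.get_obs();L.append(np.r_[o["force"],o["moment"],o["tau"][5]]);ctrl.snapshot("side")
print(o["clock"],o["tool_pos"],o["orientation"],"F M tau6",np.mean(L,0),"sd",np.std(L,0)[5:])
E
python3 av.py
```

```text
5.1167 [0.5004 0.1069 0.0959] [-179.9718    0.0262  -88.2838] F M tau6 [ 0.6757  3.1514 -2.2302  1.2233 -0.1622 -0.0629  0.0628] sd [0.0189 0.0424]
```

Scaled: -0.09 cm / 60 = -0.0015, -0.06 cm / 60 = -0.001, 23 degrees / 180 = 0.1278.

Emit:
send_rows(plan=[[[-0.0008,0,-0.0002,0,0,0.0222],[-0.0008,0,-0.0005,0,0,0.0444],[-0.0008,0,-0.0008,0,0,0.0667],[-0.0008,0,-0.001,0,0,0.0889],[-0.0008,0,-0.0013,0,0,0.1111],[-0.0008,0,-0.0015,0,0,0.1278],[-0.0008,0,-0.0015,0,0,0.1278],[-0.0008,0,-0.0015,0,0,0.1278]]])

```text
clock: 5.83
tool_pos: [0.5012, 0.1072, 0.0969]
orientation: [-179.9, 0.0, -111.3]
force: [6.0, 1.1, -6.2]
opening: 0.0463
gripper_force: 29.8
```

```bash
python3 av.py
```

```text
6.0333 [0.5012 0.1072 0.0969] [-179.9108    0.0492 -111.297 ] F M tau6 [ 5.7077  0.7688 -5.7899  0.4026 -1.9667 -0.0136 -0.0263] sd [0.0282 0.0726]
```

Scaled: -0.09 cm / 60 = -0.0015, -0.05 cm / 60 = -0.0008, 4 degrees / 180 = 0.0222.

Emit:
send_rows(plan=[[[-0.0003,-0.0008,0.0003,0,0,0.0056],[-0.0007,-0.0015,0.0003,0,0,0.0139],[-0.0007,-0.0015,0.0003,0,0,0.0222],[-0.0007,-0.0015,0.0003,0,0,0.0222]]])

```text
clock: 6.42
tool_pos: [0.5014, 0.1069, 0.0967]
orientation: [-180.0, -0.0, -115.4]
force: [1.8, 0.5, -1.6]
opening: 0.0465
gripper_force: 29.9
```

```bash
python3 av.py
```

```text
6.6167 [0.5013 0.1069 0.0967] [-179.9785   -0.0061 -115.3123] F M tau6 [ 2.7734 -0.1329 -1.088  -0.0699 -0.8849 -0.0214 -0.1571] sd [0.0238 0.1852]
```

Scaled: -0.05 cm / 60 = -0.0008, -0.03 cm / 60 = -0.0005, 3 degrees / 180 = 0.0167.

Emit:
send_rows(plan=[[[-0.0002,-0.0003,-0.0005,0,0,0.0056],[-0.0002,-0.0003,-0.0008,0,0,0.0167],[-0.0002,-0.0003,-0.0008,0,0,0.0167]]])

```text
clock: 6.92
tool_pos: [0.5014, 0.107, 0.0969]
orientation: [-180.0, -0.0, -118.5]
force: [4.0, -1.6, -3.5]
opening: 0.0464
gripper_force: 29.9
```

```bash
python3 av.py
```

```text
7.1167 [0.5014 0.107  0.097 ] [-179.9954   -0.0116 -118.3195] F M tau6 [ 4.2606 -1.269  -3.4427 -0.4527 -1.4433 -0.0097 -0.2099] sd [0.0211 0.212 ]
```

Scaled: -0.05 cm / 60 = -0.0008, -0.03 cm / 60 = -0.0005, 5 degrees / 180 = 0.0278.

Emit:
send_rows(plan=[[[-0.0003,-0.0008,-0.0002,0,0,0.0083],[-0.0005,-0.0008,-0.0003,0,0,0.0167],[-0.0005,-0.0008,-0.0005,0,0,0.0278],[-0.0005,-0.0008,-0.0005,0,0,0.0278]]])

```text
clock: 7.5
tool_pos: [0.5018, 0.1071, 0.0972]
orientation: [180.0, -0.0, -123.4]
force: [3.7, -0.3, -4.6]
opening: 0.0462
gripper_force: 29.9
```

```bash
python3 av.py
```

```text
7.7 [0.5017 0.1071 0.0972] [ 179.9818   -0.0206 -123.2994] F M tau6 [ 3.4868 -0.9001 -4.3619 -0.2269 -1.2182  0.0187 -0.2338] sd [0.0199 0.2306]
```

Scaled: -0.03 cm / 60 = -0.0005, -0.02 cm / 60 = -0.0003, 6 degrees / 180 = 0.0333.

Emit:
send_rows(plan=[[[-0.0003,-0.0005,-0.0002,0,0,0.0111],[-0.0003,-0.0005,-0.0003,0,0,0.0222],[-0.0003,-0.0005,-0.0005,0,0,0.0333],[-0.0003,-0.0005,-0.0005,0,0,0.0333]]])

```text
clock: 8.08
tool_pos: [0.502, 0.1071, 0.0974]
orientation: [180.0, -0.0, -129.4]
force: [2.3, -1.5, -4.4]
opening: 0.0464
gripper_force: 29.9
```

```bash
python3 av.py
```

```text
8.2833 [0.502  0.1071 0.0975] [ 179.9789   -0.0283 -129.2944] F M tau6 [ 2.479  -0.2647 -5.254  -0.0857 -0.9029  0.0153 -0.2325] sd [0.0247 0.243 ]
```

71° so far. The thread still holds under a light 5 N pull, so the slot hasn't been reached.

Scaled: -0.02 cm / 60 = -0.0003, -0.01 cm / 60 = -0.0002, 6 degrees / 180 = 0.0333.

Emit:
send_rows(plan=[[[0,-0.0003,0,0,0,0.0111],[-0.0002,-0.0003,-0.0002,0,0,0.0222],[-0.0002,-0.0003,-0.0003,0,0,0.0333],[-0.0002,-0.0003,-0.0003,0,0,0.0333]]])

```text
clock: 8.67
tool_pos: [0.5023, 0.1071, 0.0977]
orientation: [180.0, -0.0, -135.4]
force: [2.1, -1.0, -5.1]
opening: 0.0463
gripper_force: 29.9
```

```bash
python3 av.py
```

```text
8.8667 [0.5022 0.107  0.0977] [ 179.9842   -0.0283 -135.2902] F M tau6 [ 1.7085 -0.1752 -5.286   0.0349 -0.555   0.0321 -0.2346] sd [0.0102 0.2426]
```

Scaled: -0.02 cm / 60 = -0.0003, -0.01 cm / 60 = -0.0002, 6 degrees / 180 = 0.0333.

Emit:
send_rows(plan=[[[0,-0.0003,0,0,0,0.0111],[-0.0002,-0.0003,-0.0002,0,0,0.0222],[-0.0002,-0.0003,-0.0003,0,0,0.0333],[-0.0002,-0.0003,-0.0003,0,0,0.0333]]])

```text
clock: 9.25
tool_pos: [0.5026, 0.107, 0.0981]
orientation: [180.0, -0.0, -141.4]
force: [1.7, 0.6, -4.1]
opening: 0.0462
gripper_force: 29.9
```

```bash
python3 av.py
```

```text
9.45 [0.5026 0.107  0.0981] [ 179.9944   -0.0163 -141.2846] F M tau6 [ 0.6062  0.4947 -3.9344  0.0012 -0.1782  0.0081 -0.2359] sd [0.0255 0.2438]
```

Scaled: -0.03 cm / 60 = -0.0005, -0.01 cm / 60 = -0.0002, 3 degrees / 180 = 0.0167.

Emit:
send_rows(plan=[[[0,0,-0.0002,0,0,0.0083],[0,0,-0.0005,0,0,0.0167],[0,0,-0.0005,0,0,0.0167]]])

```text
clock: 9.75
tool_pos: [0.5028, 0.107, 0.0983]
orientation: [-180.0, -0.0, -144.4]
force: [-0.1, -0.5, -4.2]
opening: 0.0464
gripper_force: 29.9
```

```bash
python3 av.py
```

```text
9.95 [0.5028 0.107  0.0984] [-179.9984   -0.0003 -144.2984] F M tau6 [ 0.9565 -0.4912 -4.4357 -0.067  -0.3678  0.0076 -0.179 ] sd [0.038  0.1795]
```

Scaled: -0.03 cm / 60 = -0.0005, -0.02 cm / 60 = -0.0003, 5 degrees / 180 = 0.0278.

Emit:
send_rows(plan=[[[0,0,-0.0002,0,0,0.0083],[0,0,-0.0003,0,0,0.0167],[0,0,-0.0005,0,0,0.0278],[0,0,-0.0005,0,0,0.0278]]])

```text
clock: 10.33
tool_pos: [0.503, 0.1069, 0.0989]
orientation: [-180.0, 0.0, -149.4]
force: [1.0, -1.5, -1.4]
opening: 0.0461
gripper_force: 29.9
```

```bash
python3 av.py
```

```text
10.5333 [0.503  0.1069 0.0989] [-179.9839    0.0192 -149.285 ] F M tau6 [ 0.9643 -1.9057 -1.4895 -0.7583 -0.5206 -0.0223 -0.2117] sd [0.0302 0.2283]
```

Scaled: -0.04 cm / 60 = -0.0007, -0.02 cm / 60 = -0.0003, 2 degrees / 180 = 0.0111.

Emit:
send_rows(plan=[[[0,0,-0.0003,0,0,0.0056],[0,0,-0.0007,0,0,0.0111],[0,0,-0.0007,0,0,0.0111]]])

```text
clock: 10.83
tool_pos: [0.503, 0.107, 0.0992]
orientation: [-180.0, 0.0, -151.4]
force: [2.9, -3.8, -2.7]
opening: 0.0459
gripper_force: 29.9
```

```bash
python3 av.py
```

```text
11.0333 [0.503  0.107  0.0992] [-179.987     0.0163 -151.3355] F M tau6 [ 3.0467 -3.5445 -1.9477 -1.2919 -1.1548  0.0023 -0.1302] sd [0.0198 0.1065]
```

Scaled: -0.05 cm / 60 = -0.0008, -0.01 cm / 60 = -0.0002, 2 degrees / 180 = 0.0111.

Emit:
send_rows(plan=[[[-0.0002,-0.0008,0,0,0,0.0056],[-0.0002,-0.0008,-0.0003,0,0,0.0111],[-0.0002,-0.0008,-0.0003,0,0,0.0111]]])

```text
clock: 11.33
tool_pos: [0.503, 0.1068, 0.0993]
orientation: [180.0, 0.0, -153.5]
force: [1.4, -1.6, -2.0]
opening: 0.0463
gripper_force: 29.9
```

```bash
python3 av.py
```

```text
11.5333 [0.503  0.1068 0.0993] [ 179.9918   -0.0026 -153.3445] F M tau6 [ 1.4481 -1.2941 -1.3843 -0.4903 -0.5189 -0.0077 -0.125 ] sd [0.0292 0.1079]
```

Scaled: -0.05 cm / 60 = -0.0008, -0.03 cm / 60 = -0.0005, 2 degrees / 180 = 0.0111.

Emit:
send_rows(plan=[[[0,0,-0.0005,0,0,0.0056],[0,-0.0002,-0.0008,0,0,0.0111],[0,-0.0002,-0.0008,0,0,0.0111]]])

```text
clock: 11.83
tool_pos: [0.503, 0.1067, 0.0998]
orientation: [180.0, -0.0, -155.5]
force: [0.3, -0.3, 0.4]
opening: 0.0462
gripper_force: 30.0
```

```bash
python3 av.py
```

```text
12.0333 [0.503  0.1066 0.0998] [ 179.9935   -0.0029 -155.3456] F M tau6 [ 0.3278 -0.1479 -0.3731 -0.1128 -0.1137 -0.0117 -0.1223] sd [0.0446 0.1085]
```

The cap is now free axially, so the lugs are in the slot. I keep feeling for the shoulder in 2° steps without lifting.

Scaled: 2 degrees / 180 = 0.0111.

Emit:
send_rows(plan=[[[0,0,0,0,0,0.0056],[0,0,0,0,0,0.0111],[0,0,0,0,0,0.0111]]])

```text
clock: 12.33
tool_pos: [0.5031, 0.1066, 0.0998]
orientation: [180.0, 0.0, -157.4]
force: [-0.3, 0.0, 0.5]
opening: 0.046
gripper_force: 30.0
```

```bash
python3 av.py
```

```text
12.5333 [0.5031 0.1066 0.0998] [ 179.9969    0.0017 -157.3482] F M tau6 [-0.0588  0.0536 -0.1287 -0.0413 -0.0977 -0.0305 -0.1254] sd [0.0446 0.1092]
```

Scaled: 2 degrees / 180 = 0.0111.

Emit:
send_rows(plan=[[[0,0,0,0,0,0.0056],[0,0,0,0,0,0.0111],[0,0,0,0,0,0.0111]]])

```text
clock: 12.83
tool_pos: [0.5032, 0.1065, 0.0998]
orientation: [-180.0, 0.0, -159.5]
force: [0.6, -0.8, -0.2]
opening: 0.0464
gripper_force: 30.0
```

```bash
python3 av.py
```

```text
13.0333 [0.5032 0.1066 0.0998] [-179.9992    0.0033 -159.3451] F M tau6 [ 0.6871 -0.5285 -0.5146 -0.1607 -0.2472 -0.0128 -0.1293] sd [0.016  0.1089]
```

Scaled: 2 degrees / 180 = 0.0111.

Emit:
send_rows(plan=[[[0,0,0,0,0,0.0056],[0,0,0,0,0,0.0111],[0,0,0,0,0,0.0111]]])

```text
clock: 13.33
tool_pos: [0.5032, 0.1065, 0.0998]
orientation: [-180.0, 0.0, -161.4]
force: [2.0, -1.1, -0.6]
opening: 0.0461
gripper_force: 30.0
```

```bash
python3 av.py
```

```text
13.5333 [0.5032 0.1066 0.0998] [-179.9972    0.008  -161.3431] F M tau6 [ 1.5208 -1.1147 -0.1946 -0.3992 -0.5235  0.0135 -0.1374] sd [0.0357 0.1086]
```

Scaled: -0.02 cm / 60 = -0.0003, -0.01 cm / 60 = -0.0002, 2 degrees / 180 = 0.0111.

Emit:
send_rows(plan=[[[0,-0.0003,0,0,0,0.0056],[-0.0002,-0.0003,0,0,0,0.0111],[-0.0002,-0.0003,0,0,0,0.0111]]])

```text
clock: 13.83
tool_pos: [0.5033, 0.1064, 0.0998]
orientation: [180.0, -0.0, -163.5]
force: [0.9, -0.8, -0.2]
opening: 0.0464
gripper_force: 30.0
```

```bash
python3 av.py
```

```text
14.0333 [0.5033 0.1064 0.0998] [ 179.9972   -0.0017 -163.3456] F M tau6 [ 0.8918 -0.916  -0.5046 -0.2594 -0.3609  0.0256 -0.1311] sd [0.0306 0.1085]
```

Scaled: -0.01 cm / 60 = -0.0002, 2 degrees / 180 = 0.0111.

Emit:
send_rows(plan=[[[0,-0.0002,0,0,0,0.0056],[0,-0.0002,0,0,0,0.0111],[0,-0.0002,0,0,0,0.0111]]])

```text
clock: 14.33
tool_pos: [0.5033, 0.1063, 0.0997]
orientation: [180.0, -0.0, -165.5]
force: [0.9, -0.7, -0.3]
opening: 0.0465
gripper_force: 30.0
```

```bash
python3 av.py
```

```text
14.5333 [0.5033 0.1063 0.0997] [ 179.9984   -0.0049 -165.3452] F M tau6 [ 0.7693 -0.6928 -0.5122 -0.1666 -0.2655  0.0059 -0.128 ] sd [0.0382 0.1091]
```

Scaled: -0.01 cm / 60 = -0.0002, 2 degrees / 180 = 0.0111.

Emit:
send_rows(plan=[[[0,-0.0002,0,0,0,0.0056],[0,-0.0002,0,0,0,0.0111],[0,-0.0002,0,0,0,0.0111]]])

```text
clock: 14.83
tool_pos: [0.5033, 0.1062, 0.0997]
orientation: [180.0, -0.0, -167.5]
force: [1.0, -1.2, -0.2]
opening: 0.0461
gripper_force: 30.0
```

```bash
python3 av.py
```

```text
15.0333 [0.5033 0.1062 0.0997] [-179.9981   -0.0061 -167.3429] F M tau6 [ 0.5315 -0.6191 -0.1299 -0.1431 -0.1406  0.0035 -0.1255] sd [0.0125 0.1089]
```

Scaled: -0.01 cm / 60 = -0.0002, 2 degrees / 180 = 0.0111.

Emit:
send_rows(plan=[[[0,-0.0002,0,0,0,0.0056],[0,-0.0002,0,0,0,0.0111],[0,-0.0002,0,0,0,0.0111]]])

```text
clock: 15.33
tool_pos: [0.5033, 0.1061, 0.0998]
orientation: [180.0, -0.0, -169.4]
force: [0.0, -0.3, -0.9]
opening: 0.046
gripper_force: 30.0
```

```bash
python3 av.py
```

```text
15.5333 [0.5033 0.1061 0.0998] [-179.9974   -0.0032 -169.3428] F M tau6 [ 0.1683 -0.3957 -0.4837 -0.0815 -0.0633 -0.0088 -0.1238] sd [0.028  0.1089]
```

Scaled: 2 degrees / 180 = 0.0111.

Emit:
send_rows(plan=[[[0,0,0,0,0,0.0056],[0,0,0,0,0,0.0111],[0,0,0,0,0,0.0111]]])

```text
clock: 15.83
tool_pos: [0.5033, 0.106, 0.0997]
orientation: [-180.0, -0.0, -171.5]
force: [1.4, -1.0, -0.3]
opening: 0.046
gripper_force: 30.0
```

```bash
python3 av.py
```

```text
16.0333 [0.5033 0.106  0.0997] [-179.9946   -0.0115 -171.3491] F M tau6 [ 0.2337 -0.8885  0.0338 -0.3218  0.004   0.0085 -0.1299] sd [0.0151 0.1094]
```

Scaled: 2 degrees / 180 = 0.0111.

Emit:
send_rows(plan=[[[0,0,0,0,0,0.0056],[0,0,0,0,0,0.0111],[0,0,0,0,0,0.0111]]])

```text
clock: 16.33
tool_pos: [0.5031, 0.1059, 0.0997]
orientation: [-180.0, -0.0, -173.5]
force: [-0.0, -2.2, -0.7]
opening: 0.0463
gripper_force: 30.0
```

```bash
python3 av.py
```

```text
16.5333 [0.5032 0.106  0.0997] [-179.9877   -0.0247 -173.3457] F M tau6 [-0.8402 -1.97   -0.2686 -0.8159  0.2165  0.0213 -0.1461] sd [0.0284 0.1084]
```

Scaled: -0.02 cm / 60 = -0.0003, 2 degrees / 180 = 0.0111.

Emit:
send_rows(plan=[[[0,-0.0003,0,0,0,0.0056],[0,-0.0003,0,0,0,0.0111],[0,-0.0003,0,0,0,0.0111]]])

```text
clock: 16.83
tool_pos: [0.5031, 0.1057, 0.0997]
orientation: [-180.0, -0.0, -175.5]
force: [-0.8, -2.7, -0.4]
opening: 0.0467
gripper_force: 30.0
```

```bash
python3 av.py
```

```text
17.0333 [0.5032 0.1058 0.0997] [-179.9873   -0.0263 -175.3466] F M tau6 [-1.5894 -3.0898  0.3189 -1.1047  0.5727  0.0536 -0.1813] sd [0.0457 0.1085]
```

Scaled: 1 degrees / 180 = 0.0056.

Emit:
send_rows(plan=[[[0,0,0,0,0,0.0056],[0,0,0,0,0,0.0056],[0,0,0,0,0,0.0056]]])

```text
clock: 17.33
tool_pos: [0.5032, 0.1058, 0.0997]
orientation: [-180.0, -0.0, -176.4]
force: [-2.4, -3.5, -0.1]
opening: 0.0458
gripper_force: 30.0
```

```bash
sed -i 's/np.std(L,0)\[5:\])/np.array(L)[:,6])/' av.py; python3 av.py
```

```text
17.5333 [0.5032 0.1058 0.0997] [-179.9859   -0.0277 -176.3544] F M tau6 [-2.1452 -3.8614 -0.1278 -1.4363  0.8155  0.1147 -0.1266] sd [-0.1891 -0.1321 -0.1096 -0.1019 -0.1001]
```

Shoulder felt: Mz climbs 0.02 → 0.05 → 0.11 N m over 3°. I stop, back off 4° into the open slot, and lift gently.

Scaled: -0.2 cm / 60 = -0.0033, -0.05 cm / 60 = -0.0008, -4 degrees / 180 = -0.0222.

Emit:
send_rows(plan=[[[0,0,0,0,0,-0.0111],[0,0,0,0,0,-0.0222],[0,0,-0.0008,0,0,-0.0222],[0,0,-0.0017,0,0,-0.0222],[0,0,-0.0025,0,0,-0.0222],[0,0,-0.0033,0,0,-0.0222]]])

```text
clock: 18.08
tool_pos: [0.5035, 0.1062, 0.1018]
orientation: [180.0, 0.0, -172.4]
force: [-1.3, -0.9, -0.8]
opening: 0.0463
gripper_force: 29.9
```

```bash
python3 av.py
```

```text
18.2833 [0.5037 0.1062 0.1021] [ 179.9827    0.0394 -172.3613] F M tau6 [-2.21   -1.2042 -0.0295 -0.469   0.7793  0.0312 -0.0335] sd [-0.0332 -0.0369 -0.0357 -0.0324 -0.0295]
```

Scaled: -9 cm / 60 = -0.15, -7 cm / 60 = -0.1167.

Emit:
send_rows(plan=[[[0,0,-0.005,0,0,0],[0,0,-0.0133,0,0,0],[0,0,-0.025,0,0,0],[0,0,-0.0417,0,0,0],[0,0,-0.075,0,0,0],[0,0,-0.1167,0,0,0],[0,0,-0.15,0,0,0],[0,0,-0.15,0,0,0]]])

```text
clock: 19.0
tool_pos: [0.506, 0.107, 0.1973]
orientation: [179.9, 0.5, -172.3]
force: [1.1, -0.5, -1.1]
opening: 0.0463
gripper_force: 30.0
```

```bash
python3 - <<'E'
from h import *;from plant import ctrl
go([.4875,.311,.115],-172.4,ctrl.get_obs())
s=ctrl.snapshot("side");np.savez("side2.npz",**s)
a=cv2.resize(s["img"][120:260,220:340],(480,560),interpolation=cv2.INTER_CUBIC)
cv2.imwrite("pics/c4.png",a[:,:,::-1])
E
```

```text
at 19.0 [0.506  0.107  0.1973] [ 179.8768    0.4611 -172.3007] j [  33.7773 -116.1281] F [ 1.0782 -0.5251 -1.0541] M [ 0.0217 -0.107  -0.0303] open 0.04630063939621865 29.96363401209237
shift cm [-0.8327 20.4488  8.2827] rot [0.1236 0.461  0.0998]
```

View pics/c4.png

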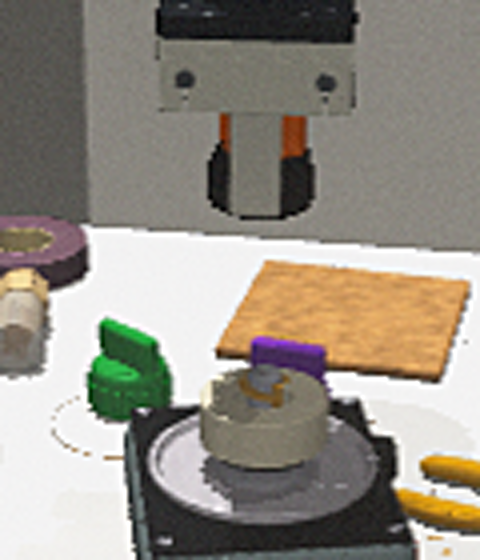

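The side view shows the cap held between the fingers at crop (262,170), its underside level with the tips. The wheel is still on the spindle at (265,418). Moving over the tray.

Scaled: 20.4 cm / 60 = 0.34, 9.5 cm / 60 = 0.1583, 0.4 degrees / 180 = 0.0022.

Emit:
send_rows(plan=[[[-0.0017,0.0417,0,0,0.0022,0],[-0.005,0.1,0,0,0.0022,0],[-0.0067,0.1583,0,0,0.0022,0],[-0.01,0.2167,0,0,0.0022,0],[-0.0117,0.275,0.0167,0,0.0022,0],[-0.0133,0.3167,0.05,0,0.0022,0],[-0.0133,0.34,0.1,0,0.0022,0],[-0.0133,0.34,0.15,0,0.0022,0]]])

```text
clock: 19.72
tool_pos: [0.4842, 0.3126, 0.1013]
orientation: [179.9, -0.3, -172.2]
force: [0.6, -0.6, -1.2]
opening: 0.0462
gripper_force: 30.0
```

```bash
python3 -c "
from h import *;from plant import ctrl
go([.4875,.3105,.02],-174,ctrl.get_obs())"
```

```text
at 19.7167 [0.4842 0.3126 0.1013] [ 179.8859   -0.2777 -172.2048] j [  52.0897 -134.0731] F [ 0.6391 -0.6491 -1.2049] M [ 0.0245 -0.0532  0.0048] open 0.04620284712896057 29.963367662167002
shift cm [-0.3331 -0.2699  8.1301] rot [ 0.1097 -0.2795  1.7949]
```

Scaled: 8.2 cm / 60 = 0.1367, 8 cm / 60 = 0.1333, 2 degrees / 180 = 0.0111.

Emit:
send_rows(plan=[[[-0.0033,-0.0033,0.0333,0,0,0.0056],[-0.005,-0.0033,0.0667,0,0,0.0111],[-0.005,-0.0033,0.1,0,0,0.0111],[-0.005,-0.0033,0.1217,0,0,0.0111],[-0.005,-0.0033,0.13,0,0,0.0111],[-0.005,-0.0033,0.1333,0,0,0.0111],[-0.005,-0.0033,0.1367,0,0,0.0111],[-0.005,-0.0033,0.1367,0,0,0.0111]]])

```text
clock: 20.38
tool_pos: [0.4871, 0.3078, 0.0202]
orientation: [180.0, -0.4, -174.3]
force: [-0.1, -0.4, -0.2]
opening: 0.0461
gripper_force: 30.0
```

```bash
python3 av.py
```

```text
20.5833 [0.4872 0.3079 0.0206] [ 179.956    -0.3399 -174.3476] F M tau6 [-0.2652 -0.1789 -0.0394 -0.0075 -0.0192  0.0033 -0.0002] sd [ 0.0002 -0.0002 -0.0003 -0.0004 -0.0004]
```

Scaled: 0.8 cm / 60 = 0.0133, 0.6 cm / 60 = 0.01, 0.3 degrees / 180 = 0.0017.

Emit:
send_rows(plan=[[[0,0.0033,0.0033,0,0.0017,0],[0,0.0033,0.0067,0,0.0017,0],[0,0.0033,0.01,0,0.0017,0],[0,0.0033,0.0133,0,0.0017,0],[0,0.0033,0.0133,0,0.0017,0],[0,0.0033,0.0133,0,0.0017,0]]])

```text
clock: 21.13
tool_pos: [0.4866, 0.3096, 0.0126]
orientation: [-180.0, -0.7, -174.3]
force: [-3.7, -1.2, 11.2]
opening: 0.0458
gripper_force: 30.2
```

```bash
python3 av.py
```

```text
21.3333 [0.4866 0.3096 0.0126] [-179.9918   -0.6814 -174.3272] F M tau6 [-3.8175 -1.0744 10.2359 -0.3594  1.3947 -0.0302  0.0036] sd [0.0043 0.0037 0.0035 0.0034 0.0033]
```

Scaled: -0.05 cm / 60 = -0.0008, -0.03 cm / 60 = -0.0005, -0.7 degrees / 180 = -0.0039.

Emit:
send_rows(plan=[[[0,0,-0.0005,0,-0.0039,0],[0,0,-0.0008,0,-0.0039,0],[0,0,-0.0008,0,-0.0039,0],[0,0,-0.0008,0,-0.0039,0]]])

```text
clock: 21.72
tool_pos: [0.4868, 0.3097, 0.0127]
orientation: [-180.0, 0.0, -174.3]
force: [-1.3, -0.1, 6.8]
opening: 0.0463
gripper_force: 30.1
```

```bash
python3 av.py
```

```text
21.9167 [0.4868 0.3097 0.0127] [-179.9986    0.0126 -174.3418] F M tau6 [-1.6957 -0.5176  7.0012 -0.2018  0.6996  0.0066  0.0025] sd [-0.001   0.0032  0.0036  0.0035  0.0033]
```

Seated level on the tray floor. Opening a little and then rising; the limited opening keeps the fingers off the walls.

Scaled: -10 cm / 60 = -0.1667, -6 cm / 60 = -0.1.

Emit:
send_rows(plan=[[[0,0,0,0,0,0],[0,0,0,0,0,0],[0,0,0,0,0,0],[0,0,0,0,0,0],[0,0,-0.0167,0,0,0],[0,0,-0.05,0,0,0],[0,0,-0.1,0,0,0],[0,0,-0.1667,0,0,0]]], fingers=0.62)

```text
clock: 22.63
tool_pos: [0.4853, 0.3081, 0.1116]
orientation: [-179.8, -0.2, -174.4]
force: [0.5, 0.3, -0.0]
opening: 0.0543
gripper_force: 0.0
```

```bash
python3 -c "
from h import *;from plant import ctrl
go([.503,.1062,.2],-172,ctrl.get_obs())
t=load('top0.npz');s=load('side0.npz')
print(proj(s,[.503,.1062,.1]),proj(t,[.503,.1062,.1]))"
```

```text
at 22.6333 [0.4853 0.3081 0.1116] [-179.7951   -0.2207 -174.3732] j [  51.8922 -136.2512] F [ 0.4975  0.3007 -0.0121] M [ 0.1475 -0.1176 -0.0075] open 0.05427982805262524 0.0
shift cm [  0.2506 -20.3011  -8.7699] rot [-0.2003 -0.2249 -2.3728]
[284.3187 213.8619] [259.7655 214.7603]
```

Scaled: -20.3 cm / 60 = -0.3383, -19 cm / 60 = -0.3167, -0.2 degrees / 180 = -0.0011.

Emit:
send_rows(plan=[[[0,0,-0.05,0,0,0],[0,-0.0083,-0.1,0,0,0],[0,-0.0667,-0.1333,0,0,0],[0.0017,-0.1333,-0.1333,0,0,0],[0.0033,-0.2,-0.1333,0,0,0],[0.0033,-0.2667,-0.1333,0,0,0],[0.0033,-0.3167,-0.1333,-0.0011,0,0],[0.0033,-0.3383,-0.1333,-0.0011,0,0]]], fingers=1)

```text
clock: 23.3
tool_pos: [0.5041, 0.1041, 0.1933]
orientation: [179.8, 0.0, -174.5]
force: [0.4, -0.8, 0.6]
opening: 0.0876
gripper_force: 0.0
```

Emit:
send_rows(plan=[[[0,0,0,0,0,0],[0,0,0,0,0,0],[0,0,0,0,0,0]]])

```text
clock: 23.55
tool_pos: [0.5047, 0.1078, 0.1927]
orientation: [179.8, 0.0, -174.4]
force: [0.4, 0.7, -0.9]
opening: 0.0877
gripper_force: 0.0
```

```bash
python3 - <<'E'
from h import *;from plant import ctrl
go([.5025,.1062,.066],-174.4,ctrl.get_obs())
s=ctrl.snapshot("side");np.savez("side3.npz",**s)
c,k=blob(s,(15,10,90),(40,130,255),(262,212,308,242)); print("wheel side bbox",cv2.boundingRect(c))
a=cv2.resize(s["img"][130:330,200:360],(480,600),interpolation=cv2.INTER_CUBIC)
cv2.imwrite("pics/c5.png",a[:,:,::-1])
E
```

```text
at 23.55 [0.5047 0.1078 0.1927] [ 179.7982    0.0269 -174.3569] j [  33.7433 -118.0083] F [ 0.3684  0.7135 -0.9232] M [ 0.0177 -0.0009 -0.0069] open 0.08773849684761383 0.0
shift cm [ 0.242  -0.183  12.6647] rot [0.2018 0.0268 0.0432]
wheel side bbox (269, 212, 33, 25)
```

View pics/c5.png

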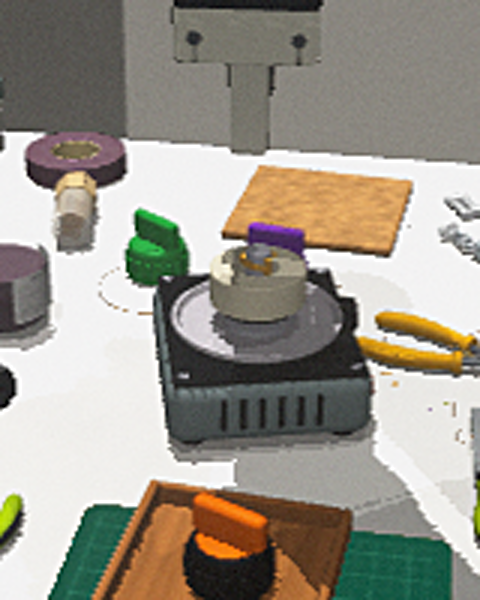

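The cap stands upright in the tray at crop (232,550) and the wheel is free on the spindle at (258,285). Descending round the wheel.

Scaled: 12.6 cm / 60 = 0.21, 12.2 cm / 60 = 0.2033, 0.2 degrees / 180 = 0.0011.

Emit:
send_rows(plan=[[[0.0033,-0.0033,0.05,0.0011,0,0],[0.0033,-0.0033,0.1,0.0011,0,0],[0.0033,-0.0033,0.15,0.0011,0,0],[0.0033,-0.0033,0.1833,0.0011,0,0],[0.0033,-0.0033,0.2033,0.0011,0,0],[0.0033,-0.0033,0.21,0.0011,0,0],[0.0033,-0.0033,0.21,0.0011,0,0],[0.0033,-0.0033,0.21,0.0011,0,0]]])

```text
clock: 24.27
tool_pos: [0.5031, 0.1064, 0.0667]
orientation: [-180.0, 0.0, -174.3]
force: [0.5, 1.3, 0.3]
opening: 0.0877
gripper_force: 0.0
```

```bash
python3 av.py
```

```text
24.4667 [0.5033 0.106  0.0673] [ 179.9662    0.1009 -174.3375] F M tau6 [-0.0452  0.2488  0.2195  0.0146  0.001  -0.0012 -0.0029] sd [-0.0047 -0.0035 -0.0026 -0.0019 -0.0014]
```

Well centred. Closing on the wheel.

Emit:
send_rows(plan=[[[0,0,0,0,0,0],[0,0,0,0,0,0],[0,0,0,0,0,0],[0,0,0,0,0,0],[0,0,0,0,0,0],[0,0,0,0,0,0],[0,0,0,0,0,0]]], fingers=0)

```text
clock: 25.1
tool_pos: [0.5028, 0.1055, 0.0663]
orientation: [-180.0, 0.0, -174.4]
force: [1.0, -0.8, 1.3]
opening: 0.0642
gripper_force: 30.0
```

```bash
python3 av.py
```

```text
25.3 [0.5028 0.1055 0.0663] [-179.984     0.0026 -174.3552] F M tau6 [-0.101  -0.3583  1.1366 -0.1446 -0.006   0.0046 -0.0071] sd [-0.007  -0.0071 -0.007  -0.0071 -0.0072]
```

Scaled: -1.3 cm / 60 = -0.0217, -0.9 cm / 60 = -0.015.

Emit:
send_rows(plan=[[[0,0,-0.0033,0,0,0],[0,0,-0.0083,0,0,0],[0,0,-0.015,0,0,0],[0,0,-0.0217,0,0,0],[0,0,-0.0217,0,0,0]]])

```text
clock: 25.77
tool_pos: [0.5033, 0.1059, 0.0803]
orientation: [180.0, 0.1, -174.3]
force: [0.5, 0.3, -1.5]
opening: 0.0641
gripper_force: 30.0
```

```bash
python3 av.py
```

```text
25.9667 [0.5027 0.1055 0.0792] [-179.9889   -0.0024 -174.355 ] F M tau6 [-0.2166  0.1891 -1.2048 -0.0257 -0.0515 -0.0092  0.0001] sd [-0.0004  0.0002  0.0003  0.0002  0.0001]
```

Emit:
send_rows(plan=[[[0,0,-0.01,0,0,0],[0,0,-0.0267,0,0,0],[0,0,-0.05,0,0,0],[0,0,-0.0833,0,0,0],[0,0,-0.125,0,0,0],[0,0,-0.1667,0,0,0],[0,0,-0.1833,0,0,0],[0,0,-0.1833,0,0,0]]])

```text
clock: 26.68
tool_pos: [0.5043, 0.1063, 0.1929]
orientation: [179.9, 0.3, -174.3]
force: [0.5, -0.4, -0.5]
opening: 0.0644
gripper_force: 30.0
```

```bash
python3 -c "
from h import *;from plant import ctrl
go([.4888,-.171,.06],-174.4,ctrl.get_obs())"
```

```text
at 26.6833 [0.5043 0.1063 0.1929] [ 179.8911    0.3161 -174.3309] j [  33.7934 -118.1538] F [ 0.5055 -0.4019 -0.55  ] M [ 0.0322 -0.1469  0.0441] open 0.06435345137538677 29.99992278870195
shift cm [  4.3546 -27.4665  13.2157] rot [0.1091 0.316  0.0694]
```

Scaled: -26 cm / 60 = -0.4333, -23.5 cm / 60 = -0.3917.

Emit:
send_rows(plan=[[[0.005,-0.0417,0,0,0,0],[0.015,-0.1,0,0,0,0],[0.025,-0.1583,0,0,0,0],[0.035,-0.2167,0,0,0,0],[0.045,-0.275,0,0,0,0],[0.0533,-0.3333,0,0,0,0],[0.0633,-0.3917,0,0,0,0],[0.07,-0.4333,0,0,0,0]]])

```text
clock: 27.35
tool_pos: [0.4853, -0.1595, 0.1886]
orientation: [-180.0, -0.1, -174.4]
force: [0.9, -0.2, -2.1]
opening: 0.0641
gripper_force: 30.0
```

```bash
python3 -c "
from h import *;from plant import ctrl
go([.4888,-.171,.03],-174.4,ctrl.get_obs())"
```

```text
at 27.35 [ 0.4853 -0.1595  0.1886] [-179.9978   -0.0834 -174.4007] j [  3.8572 -88.2605] F [ 0.9348 -0.201  -2.1387] M [ 0.0217 -0.0971  0.0184] open 0.06414524986736271 30.00037809368223
shift cm [-0.2593 -1.1734 15.8594] rot [-0.0022 -0.0834 -0.0007]
```

Scaled: 15.9 cm / 60 = 0.265, 15 cm / 60 = 0.25.

Emit:
send_rows(plan=[[[-0.0033,-0.0133,0.05,0,0,0],[-0.005,-0.0167,0.1083,0,0,0],[-0.005,-0.0167,0.1667,0,0,0],[-0.005,-0.0167,0.2167,0,0,0],[-0.005,-0.0167,0.25,0,0,0],[-0.005,-0.0167,0.265,0,0,0],[-0.005,-0.0167,0.265,0,0,0],[-0.005,-0.0167,0.265,0,0,0]]])

```text
clock: 28.02
tool_pos: [0.4905, -0.167, 0.0305]
orientation: [-180.0, -0.0, -174.3]
force: [-0.5, -0.2, 0.0]
opening: 0.0642
gripper_force: 30.0
```

```bash
python3 av.py
```

```text
28.2167 [ 0.4916 -0.1669  0.0318] [-179.9715    0.1566 -174.3363] F M tau6 [-0.223   0.1687 -0.4411 -0.0344 -0.0133 -0.0039 -0.0004] sd [-0.0014 -0.0008 -0.0002  0.0001  0.0003]
```

Scaled: 1.8 cm / 60 = 0.03, 1.4 cm / 60 = 0.0233.

Emit:
send_rows(plan=[[[0,0,0.0083,0,0,0],[0,0,0.0167,0,0,0],[0,0,0.0233,0,0,0],[0,0,0.03,0,0,0],[0,0,0.03,0,0,0],[0,0,0.03,0,0,0]]])

```text
clock: 28.77
tool_pos: [0.4902, -0.167, 0.0118]
orientation: [-180.0, -0.1, -174.4]
force: [0.2, -0.3, -0.8]
opening: 0.0641
gripper_force: 30.0
```

```bash
python3 av.py
```

```text
28.9667 [ 0.4907 -0.167   0.0125] [-179.9836    0.014  -174.35  ] F M tau6 [-0.0507 -0.0243 -0.9211 -0.0245 -0.0212  0.0033 -0.0001] sd [-0.0003 -0.0002 -0.      0.      0.0001]
```

Scaled: 0.2 cm / 60 = 0.0033, 0.1 cm / 60 = 0.0017.

Emit:
send_rows(plan=[[[0,0,0.0017,0,0,0],[0,0,0.0033,0,0,0],[0,0,0.0033,0,0,0],[0,0,0.0033,0,0,0]]])

```text
clock: 29.35
tool_pos: [0.4904, -0.167, 0.0103]
orientation: [-180.0, -0.0, -174.4]
force: [-0.3, 0.1, -1.7]
opening: 0.0641
gripper_force: 30.0
```

```bash
python3 av.py
```

```text
29.55 [ 0.4905 -0.167   0.0104] [-179.986     0.0061 -174.3532] F M tau6 [-0.0839 -0.3383 -1.4205 -0.0048 -0.0144  0.0113  0.0001] sd [0.     0.     0.0001 0.0001 0.0001]
```

Scaled: 0.2 cm / 60 = 0.0033, 0.1 cm / 60 = 0.0017.

Emit:
send_rows(plan=[[[0,0,0.0017,0,0,0],[0,0,0.0033,0,0,0],[0,0,0.0033,0,0,0],[0,0,0.0033,0,0,0]]])

```text
clock: 29.93
tool_pos: [0.4906, -0.167, 0.0084]
orientation: [-180.0, 0.0, -174.3]
force: [-0.2, 0.0, 0.0]
opening: 0.0636
gripper_force: 30.5
```

```bash
python3 av.py
```

```text
30.1333 [ 0.4905 -0.167   0.0084] [-179.9864    0.0038 -174.3527] F M tau6 [ 0.0272  0.1587 -0.2092  0.0441 -0.0273  0.0124 -0.0029] sd [-0.0015 -0.0029 -0.0034 -0.0036 -0.0033]
```

Scaled: 0.06 cm / 60 = 0.001, 0.04 cm / 60 = 0.0007.

Emit:
send_rows(plan=[[[0,0,0.0007,0,0,0],[0,0,0.001,0,0,0],[0,0,0.001,0,0,0]]])

```text
clock: 30.43
tool_pos: [0.4906, -0.167, 0.0083]
orientation: [-180.0, 0.0, -174.3]
force: [-2.3, 1.2, 7.0]
opening: 0.0639
gripper_force: 34.1
```

```bash
python3 av.py
```

```text
30.6333 [ 0.4906 -0.167   0.0083] [-179.9799    0.0164 -174.3449] F M tau6 [-2.1901  1.0862  7.0969  0.5001  0.7766 -0.0103  0.0184] sd [0.0208 0.0183 0.0177 0.0175 0.0176]
```

Scaled: -0.05 cm / 60 = -0.0008.

Emit:
send_rows(plan=[[[0,0,-0.0008,0,0,0],[0,0,-0.0008,0,0,0],[0,0,-0.0008,0,0,0]]])

```text
clock: 30.93
tool_pos: [0.4905, -0.167, 0.0083]
orientation: [-180.0, -0.0, -174.4]
force: [-0.6, 0.5, 3.4]
opening: 0.0636
gripper_force: 31.8
```

Scaled: -10 cm / 60 = -0.1667, -6 cm / 60 = -0.1.

Emit:
send_rows(plan=[[[0,0,0,0,0,0],[0,0,0,0,0,0],[0,0,0,0,0,0],[0,0,0,0,0,0],[0,0,-0.0167,0,0,0],[0,0,-0.05,0,0,0],[0,0,-0.1,0,0,0],[0,0,-0.1667,0,0,0]]], fingers=0.9)

```text
clock: 31.6
tool_pos: [0.4884, -0.1668, 0.1077]
orientation: [180.0, -0.3, -174.4]
force: [1.9, 0.1, -0.3]
opening: 0.079
gripper_force: 0.0
```

Scaled: 18 cm / 60 = 0.3, 14 cm / 60 = 0.2333.

Emit:
send_rows(plan=[[[-0.0167,0.05,-0.05,0,0,0],[-0.0167,0.1,-0.1,0,0,0],[-0.0167,0.1667,-0.15,0,0,0],[-0.0167,0.2333,-0.15,0,0,0],[-0.0167,0.3,-0.15,0,0,0],[-0.0167,0.3,-0.15,0,0,0]]])

```text
clock: 32.1
tool_pos: [0.4825, 0.0178, 0.2]
orientation: [179.9, 0.2, -174.2]
force: [1.0, -1.5, 0.0]
opening: 0.0789
gripper_force: 0.0
```

```bash
python3 st.py; python3 - <<'E'
from h import *;from plant import ctrl
s=ctrl.snapshot("side");t=ctrl.snapshot("top")
a=cv2.resize(s["img"][150:360,150:400],(400,336));b=cv2.resize(t["img"][130:298,140:420],(400,240))
cv2.imwrite("pics/c6.png",np.hstack([a,np.pad(b,((0,96),(0,0),(0,0)))])[:,:,::-1])
c,k=blob(t,(5,60,60),(25,255,255),(335,190,405,262)); h=cv2.cvtColor(t["img"],cv2.COLOR_RGB2HSV)
print(proj(t,[.4905,-.167,.032]),proj(s,[.4905,-.167,.032]))
E
```

```text
32.1 [0.4825 0.0178 0.2   ] -174.17031067996083 j6 -109.6441496610284 F [ 1.0457 -1.5275  0.0221] M [-0.0139 -0.0137 -0.0267] tau6 -1.1095468327403069 0.07885525559825002 0.0
[369.739  224.0172] [305.6947 189.6479]
```

View pics/c6.png

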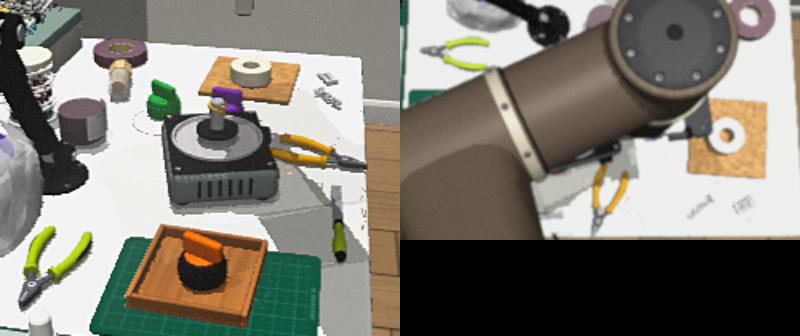

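The wheel lies flat in the middle of the mat at (250,72) left and (727,135) right. The cap stands in the tray at (202,265), the spindle is bare, and nothing else has moved. Handing in.

```bash
python3 -c "
from plant import ctrl
print(ctrl.close_job())"
```

```text
the job is handed in; nothing more can be done
None
```

The job is handed in: I unscrewed the cap clockwise to the felt shoulder (about 0.11 N m), set it upright in the tray, and laid the wheel flat on the cork mat, with nothing else visibly moved.

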